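# Back off the lathe's tailstock and show the bored tool handle to the inspection camera

## Task

On the small wood lathe, slide the tailstock away from the work until its spring catch clicks home at the far end of its travel, then pick the turned tool handle out of its two wooden rests. Show its bored metal end to the inspection camera: hold the handle level in the air at lens height with the bored end facing straight into the lens, centred on it and about 100 mm from the glass. Finish while still holding it there, motionless and touching nothing else; leave the camera, the bowl, the jar and the turning gouge where they are.

Things in the scene. Friction and masses are not known exactly. Their poses are not given: they have to be found in the camera images.
- tailstock (a joint): lathe tailstock's travel, m: 0 = at the work, 0.07 = backed off (end stop); starts at 0 to 0.008. It backs off along the lathe's -y (from handle_center to handle_bore at the start). 2 N slides it; near 0.054 a spring catch resists with 5 to 8 N; past 0.06 it pulls the tailstock to the end and keeps it. Until then its 8 mm nose pin is 7 to 15 mm deep in the handle's bore
- tail_grip (a point): grip point on the tailstock's clamp post: dark, upright, square, 24 x 24 mm, sides parallel to the lathe's axes, 46 mm tall on top of the tailstock; the point is 21 mm below the post's top, 24 mm above the tailstock body; z up, +y along the bed to the headstock. A black handwheel, 76 mm across, starts 42 mm behind it (-y), its top 7 mm below this point
- lathe: small grey bench lathe, fixed; bed 480 x 100 mm along its y, headstock (120 x 90 mm, 214 mm high) at +y, its near face 110 mm from the origin. Origin on the bench below the handle's starting middle (within 3 mm), z up. Two plywood V rests, 12 mm thick, 40 mm either side of the origin along y, carry the handle with its axis 135 mm above the bench, 75 mm above the bed; open between
- handle_center (a point): middle of the turned tool handle, on its axis: pale wood, 150 mm long, round, 28 mm thick over its middle 96 mm, a 33 mm bulb at the plain end (+y), a bored steel ferrule at the other end (-y); about 80 g; loose. Its own y axis lies along the handle, from the bored end to the bulb; it may roll about that axis
- handle_bore (a point): centre of the handle's bored end face, at the ferrule's mouth, 75 mm from handle_center along the handle's -y; the ferrule is 26 mm thick and 25 mm long, its bore 18 mm wide and 20 mm deep
- lens (a point): centre of the front glass of the inspection camera: grey box 60 x 56 x 52 mm, black lens 40 mm across, on a stiff clamp on a steel post (16 mm thick, 372 mm high, round foot 130 mm across) 100 mm behind the glass. It looks level along this frame's -x (z up). 260 to 300 mm above the bench, different each time; not to be moved
- bowl: dark wooden bowl, 110 mm across, 50 mm high, standing on the bench beyond the lathe; origin at its underside; to be left alone
- jar: amber glass jar with steel cap, 64 mm across, 75 mm high, on the bench beyond the lathe; origin at its underside; to be left alone
- gouge: turning gouge, about 260 mm long, dark wooden handle 26 mm thick, lying on the bench to the right of the lathe; origin near its middle, x axis along it towards the steel blade; to be left alone

How it is judged (in metres and radians):
On the way, in this order (a step that is already met when the one before it is completed fails the run):
1. the tailstock is backed off and its catch has engaged (value of joint tailstock above 0.066 m), for 0.2 s.
2. the handle is lifted clear of its rests, in the gripper (z of handle_center in the frame of lathe above 0.175 m and contact force between handle and the fingers above 0.5 N and contact force between handle and lathe below 0.05 N), for 0.2 s.
At the end, for the whole second after the job is handed in: tailstock in its catch (above 0.066); handle held still in the fingers, touching neither lathe nor camera; bored end face 70 to 130 mm before the lens, within 25 mm sideways and in height of the lens axis, facing the lens, handle axis within 0.22 rad of the lens axis (value of joint tailstock above 0.066 m and x of handle_bore in the frame of lens between -0.13 and -0.07 m and y of handle_bore in the frame of lens between -0.025 and 0.025 m and z of handle_bore in the frame of lens between -0.025 and 0.025 m and x of handle_center in the frame of lens below -0.12 m and angle between the y axis of handle_center and the x axis of lens, either way round below 0.22 rad and contact force between handle and the fingers above 0.5 N and contact force between handle and lathe below 0.05 N and contact force between handle and camera_stand below 0.05 N and linear speed of handle below 0.03 m/s and angular speed of handle below 0.2 rad/s); the arm keeps its last pose, push and grip.
It fails at once if the bowl, jar or gouge was moved by more than 30 mm (distance of any of bowl, jar, gouge from where it was at the start of the episode above 0.03 m).
It fails at once if the camera was pushed out of place (distance of lens from where it was at the start of the episode above 0.01 m).
It also fails if it takes over 48 s, if anything falls off the work surface, if the arm or the gripper's body presses on something with over 40 N, if the wrist force passes 120 N, or if a joint passes its speed limit or range.

## Robot

A 6-joint arm with a two-finger parallel gripper is mounted at the origin on the work surface. World frame = base frame: x ahead of the robot, y to its left, z up, the work surface at z = 0. Lengths are in mm, angles in rad, forces in N, time in s.
With the tool pointing down it reaches from about 400 to 925 mm from the base axis. Payload 12.5 kg.
Tool frame: the origin (TCP) lies on the centre line of the jaws, within the pads' length; the fingertips stand 19 mm ahead of it and the grasp point (between the pads) is the TCP; y points along the fingers, x is the direction in which the jaws open and shut, and the axes are right-handed (so a half turn about y gives the same grasp; the last joint's range is limited). The gripper opens to 95 mm and grips with 3 to 60 N. Pads are 20 mm wide; open, the fingers measure 119 mm over their backs; the gripper's body (75 mm by 180 mm) begins 59 mm behind the grasp point.
Start: joints at [-1.346, 0.491, 1.559, -0, 1.092, -0.106], TCP at [203.023, -591.123, 233.661] pointing down, gripper open.
Joint ranges: [-3.1, 3.1], [-0.84, 2.19], [0.05, 2.79], [-1.13, 4.28], [0.06, 2.93], [-2.69, 2.69]. Speed limits (rad/s): [2.22, 2.22, 2.79, 3.14, 3.14, 3.14].

## Interface

Orientations are given as [roll, pitch, yaw] about the fixed x, y, z axes, in that order (R = Rz(yaw) Ry(pitch) Rx(roll)).
In Python, from cell import env gives the robot as it stands. The module is installed in compiled form; this text tells all that it offers.
- The arm moves only by the tool move_arm, never from a script. Its argument "rows" is a list of rows, each an object of numbers: "tx", "ty", "tz": the shift along the tool's x, y, z in cm; "rx", "ry", "rz": the turn, a rotation vector about the tool's x, y, z in rad; "grip": the opening in per cent of the stroke, from 0 (shut) to 100 (fully open). In form: [{"tx": .., "ty": .., "tz": .., "rx": .., "ry": .., "rz": .., "grip": ..}, ...]. A call has 1 to 10 rows; each row shifts and turns the commanded pose from where the row before left it, along the tool's axes as they then stand; what a row does not reach is not made up. A row lasts 1/12 s, in which the tool goes at most 41.7 mm and 7.16 degrees, less where a joint would pass 70% of its speed; a pose out of reach is approached as far as the arm can. A call is refused whole if a number of a shift passes 4.17 or a number of a turn 0.125, either way. A call with a gripper value outside its range is refused whole. The fingers move at their own pace and stop on an object; the grip force is fixed at half the most. Time passes only in rows, so rows that do not move let the fingers close. It gives the time, the measured TCP pose, the force and the opening at its end, in the units of the state.
- env.state(): the state, without advancing time (a new reading comes with each control period).
- env.read_camera(name): name is "side" or "top"; returns (picture, depth): 480x640x3 uint8, blue, green, red; 480x640 float32, mm along the optical axis (not along the pixel's ray), 0 where there is no reading.
- env.calibration(name): a dict with "vertical_fov" (degrees; the focal length in pixels is half the picture's height over the tangent of half this angle, whatever the lens; pixels are square), "cx", "cy" (the principal point, pixels), "eye" and "rotation" of the camera in the world. Camera axes: x right, y up, looking along -z (the intrinsics and any distortion apply to the point x, -y, -z); pixel columns grow to the right and rows downward; lengths in mm; the calibration is good to about 2 mm. A picture is of the moment at which its call begins. calibration takes no time and is no camera call.
- env.job_done(): hands the job in, once; it reports no verdict.
The state is a dict: "t": time; "joints": joint angles; "qvel": joint speeds; "tau": joint torques, N m; "eef_pos": TCP position; "tcp_rot": TCP orientation; "ft_force": force on the tool from outside, world axes, zero at the start; "moment": the same for the moment, N m; "opening": opening from 0.0 (shut) to 1.0 (fully open).
Only numpy, scipy, OpenCV 4.12 (cv2) and the standard library are available. Lean on these libraries where they do the work, as an engineer would, in place of code of your own. Each camera call takes 0.05 s, during which the arm holds its last target.

## Working session

There is one attempt and no reset: what is moved stays moved. The work goes in short steps, Python scripts to look and compute and a tool call to move; the robot and the scene stay as the last step left them, time stands still between calls to the robot, and variables do not carry over. Pictures are saved under pics/ and viewed, and the job is handed in when it is done.

Besides the shell and the picture viewer there is one more tool, called after ">>>" as name(argument=value, ...), one argument or row to a line, values as JSON. move_arm: Moves the arm, as the interface text tells. Its arguments: {"type":"object","properties":{"rows":{"type":"array"}},"required":["rows"]}

```bash
mkdir -p pics
cat > h.py <<'E'
import numpy as np,cv2
from cell import env
def cal(n):
    c=env.calibration(n); f=240/np.tan(np.radians(c['vertical_fov'])/2)
    return c,f
E
python3 - <<'E'
from h import *
s=env.state();print(s)
for n in ['side','top']:
    print(n,env.calibration(n))
    p,d=env.read_camera(n); cv2.imwrite(f'pics/{n}0.png',p); np.save(f'{n}0.npy',d); print((d>0).mean())
E
```

```text
{'t': 0.0, 'joints': array([-1.34559212e+00,  4.91586846e-01,  1.55948849e+00, -1.39970606e-05,
        1.09170352e+00, -1.05609307e-01]), 'qvel': array([ 0.00054374, -0.00036331, -0.00057633, -0.00194422,  0.00018016,
       -0.00032258]), 'tau': array([-1.03592552e-03, -6.12643290e+01, -2.58189100e+01,  6.91403914e-02,
        4.81019507e-02, -1.06462298e-04]), 'eef_pos': array([ 202.96652836, -590.86997776,  233.03134441]), 'tcp_rot': array([-1.57068363e+00,  1.18089892e-03, -1.23997629e+00]), 'ft_force': array([-0.07622471,  0.84692527,  0.56932295]), 'moment': array([0.0028628 , 0.03797575, 0.07228279]), 'opening': 0.9973095654341121}
side {'vertical_fov': 54.72706194967733, 'cx': 317.6171511998935, 'cy': 231.18678280554684, 'eye': array([400.15711076, 772.40940693, 762.50315335]), 'rotation': array([ 0.93283069, -0.02211285, -2.91603736])}
0.9959537760416667
top {'vertical_fov': 46.23928436668241, 'cx': 316.6874107913834, 'cy': 245.71575641130588, 'eye': array([ 332.20404332,  -40.63682595, 1326.80002766]), 'rotation': array([ 2.16617469e-01,  2.16168921e-04, -1.51774312e+00])}
0.995859375
```

View pics/side0.png

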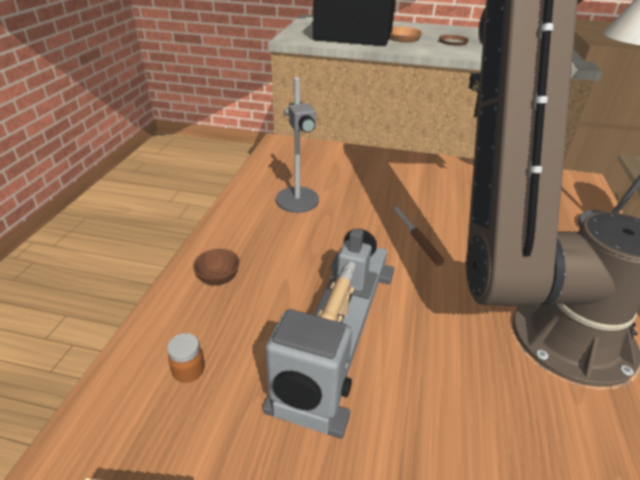

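View pics/top0.png

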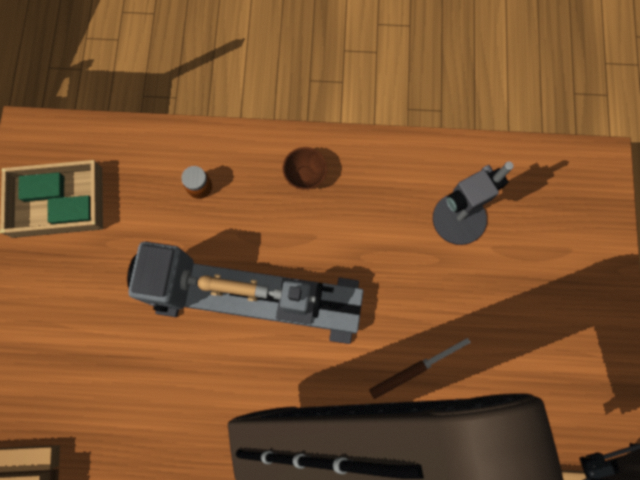

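Both views show the scene. Top: handle at about (230,288), tailstock post (295,293), camera on its stand (475,190), gouge (420,368). Side: the lens is at (307,125). Next I back-project the depth.

```bash
cat > h.py <<'E'
import numpy as np,cv2
from cell import env
from scipy.spatial.transform import Rotation as Ro
def cal(n):
    c=env.calibration(n); f=240/np.tan(np.radians(c['vertical_fov'])/2)
    return f,c['cx'],c['cy'],np.array(c['eye']),Ro.from_euler('xyz',c['rotation']).as_matrix()
def cloud(n,d):
    f,cx,cy,e,R=cal(n)
    v,u=np.mgrid[0:480,0:640]
    P=np.stack([(u-cx)/f*d,-(v-cy)/f*d,-d],-1)
    return P@R.T+e
def plane(n,u,v,z):
    f,cx,cy,e,R=cal(n)
    r=R@np.array([(u-cx)/f,-(v-cy)/f,-1]); return e+r*(z-e[2])/r[2]
def proj(n,p):
    f,cx,cy,e,R=cal(n)
    q=R.T@(np.array(p)-e); return cx+f*q[0]/-q[2], cy-f*q[1]/-q[2]
E
python3 - <<'E'
from h import *
np.set_printoptions(precision=1,suppress=True)
T=cloud('top',np.load('top0.npy'));S=cloud('side',np.load('side0.npy'))
for n,C,pts in [('top',T,[(195,182),(60,300),(560,230),(205,285),(230,288),(255,291),(275,293),(295,293),(325,298),(480,185),(455,203),(508,168),(420,368),(305,168),(155,270),(350,310)]),('side',S,[(150,300),(450,320),(345,280),(335,305),(357,238),(306,125),(300,110),(297,200),(296,82),(310,330)])]:
    for u,v in pts: print(n,u,v,C[v,u])
for n in ['side','top']:
    p=cv2.imread(f'pics/{n}0.png')
    r=p[60:220,250:350] if n=='side' else p[225:350,120:375]
    cv2.imwrite(f'pics/{n}0z.png',cv2.resize(r,None,fx=3.1 if n=='top' else 3.6,fy=3.1 if n=='top' else 3.6,interpolation=2))
p=cv2.imread('pics/side0.png')[210:350,290:410];cv2.imwrite('pics/side0y.png',cv2.resize(p,None,fx=4,fy=4,interpolation=2))
E
```

```text
top 195 182 [745.3 267.1  72.6]
top 60 300 [460.  573.7   2.3]
top 560 230 [ 694.9 -614.7   -2.6]
top 205 285 [493.2 203.8 152.4]
top 230 288 [490.4 151.6 146.7]
top 255 291 [487.2  98.6 144.2]
top 275 293 [484.9  55.9 146.4]
top 295 293 [480.3  11.3 198.2]
top 325 298 [491.  -50.8  58. ]
top 480 185 [ 689.  -331.   312.3]
top 455 203 [ 655.1 -286.9  299.2]
top 508 168 [ 703.  -364.6  371.2]
top 420 368 [ 347.7 -273.2   27.4]
top 305 168 [ 332.2  -40.6 1326.8]
top 155 270 [509.7 294.2 213.7]
top 350 310 [ 466.2 -108.1   63.8]
side 150 300 [923.8 119.3   0.8]
side 450 320 [256.   12.1  -1.5]
side 345 280 [485.  102.  146.3]
side 335 305 [490.9 173.1 146.2]
side 357 238 [477.1  24.1 193.7]
side 306 125 [ 659.6 -276.4  288.8]
side 300 110 [ 684.3 -312.   311. ]
side 297 200 [ 703.  -347.7   16.8]
side 296 82 [ 706.8 -358.2  364.7]
side 310 330 [507.8 301.5 214.8]
```

View pics/top0z.png

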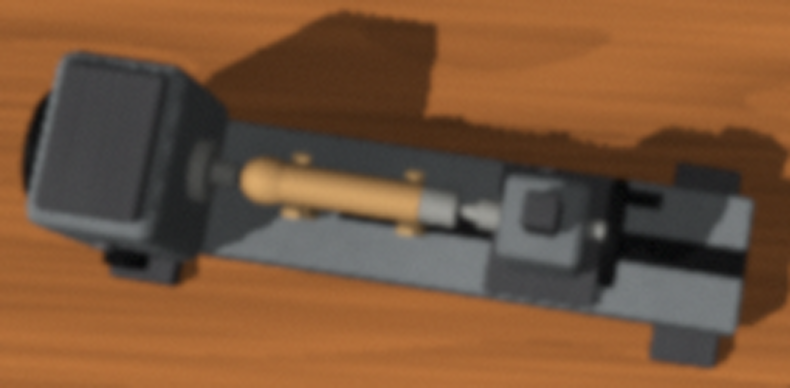

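View pics/side0z.png

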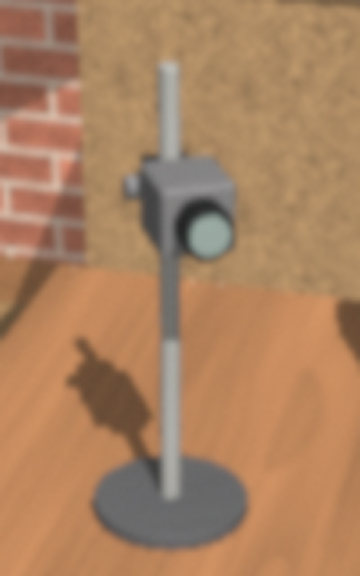

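View pics/side0y.png

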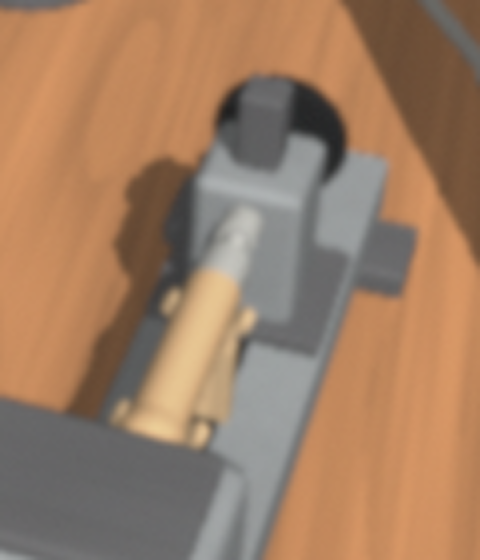

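Run:
```python
from h import *
np.set_printoptions(precision=3,suppress=True)
T=cloud('top',np.load('top0.npy'));S=cloud('side',np.load('side0.npy'))
for n,C in [('top',T),('side',S)]:
    x,y,z=C[...,0],C[...,1],C[...,2]
    m=(z>139)&(z<158)&(y>85)&(y<200)&(abs(x-488)<40)
    P=C[m]; k=np.polyfit(P[:,1],P[:,0],1); print(n,'handle',m.sum(),k,np.polyval(k,140),'maxz',np.percentile(P[:,2],95))
    # profile
    m=(z>125)&(z<160)&(y>40)&(y<235)&(abs(x-488)<40); P=C[m]
    for a in range(40,235,10):
        q=P[(P[:,1]>=a)&(P[:,1]<a+10)]
        if len(q): print(a,len(q),np.percentile(q[:,0],[2,50,98]),q[:,2].max())
    m=(z>189)&(z<220)&(abs(y-12)<40)&(abs(x-480)<40); P=C[m]
    if len(P): print('post',len(P),np.percentile(P,[2,50,98],axis=0)); print(cv2.minAreaRect(P[:,:2].astype('f')))
    m=(z>205)&(y>220)&(y<420)&(abs(x-500)<110); P=C[m]
    print('head',len(P),cv2.minAreaRect(P[:,:2].astype('f')),np.median(P[:,2]))
    m=(z>52)&(z<68)&(y>-200)&(y<250)&(abs(x-480)<90); P=C[m]
    print('bed',len(P),cv2.minAreaRect(P[:,:2].astype('f')),np.median(P[:,2]))
    m=(z>240)&(y<-240)&(y>-450)&(abs(x-690)<90); P=C[m]
    print('cam',len(P)); q=P[(P[:,2]>302)&(P[:,2]<330)]; print('camtop',np.median(q[:,2]),np.percentile(q,[2,50,98],axis=0),cv2.minAreaRect(q[:,:2].astype('f')))
    q=P[P[:,2]>340]; print('postxy',np.median(q,axis=0))
```

```text
top handle 641 [  0.101 479.786] 493.9471961135439 maxz 150.41274346964997
40 68 [457.26  481.605 505.844] 156.62103830104502
50 43 [475.548 485.227 497.127] 147.87966077600322
60 26 [480.12  485.884 492.485] 143.30176351920227
70 47 [476.219 487.48  499.669] 149.402903787259
80 55 [476.438 487.418 501.607] 152.74620293243015
90 61 [477.646 489.199 509.996] 152.98845816450307
100 94 [469.25  489.692 512.518] 155.79451728878348
110 75 [470.882 488.238 508.89 ] 152.03313217566938
120 59 [479.48  491.706 505.868] 151.58157280391447
130 62 [480.626 493.183 507.302] 150.09448302032524
140 63 [481.596 492.672 508.236] 152.088456675541
150 60 [482.535 495.343 508.446] 152.2133069871943
160 60 [483.799 495.838 510.089] 150.7743666987128
170 65 [484.406 497.122 511.623] 149.7895505475633
180 91 [477.946 497.193 520.705] 153.10762221680898
190 81 [478.788 498.305 515.728] 155.92809381074244
200 72 [485.072 499.034 516.459] 153.21240434693573
210 55 [486.369 499.399 513.698] 152.82738681137675
220 29 [493.176 503.76  510.856] 146.35162130798813
230 17 [496.526 503.181 511.866] 147.3232626811366
[... 1718 characters left out ...]
t 134 [[468.984   5.349 189.073]
 [480.507  22.408 199.908]
 [491.843  27.336 203.029]]
((480.5562438964844, 15.467866897583008), (24.7932186126709, 23.23328971862793), 85.92672729492188)
head 2390 ((508.60516357421875, 304.56005859375), (74.334716796875, 105.35860443115234), 83.6640853881836) 213.6079205105475
bed 1362 ((483.49267578125, 41.78569030761719), (346.66094970703125, 100.17378234863281), 84.3765869140625) 60.02790699979556
cam 876
camtop 310.22930816310975 [[ 651.658 -366.224  302.563]
 [ 685.746 -320.176  310.229]
 [ 718.665 -285.9    326.009]] ((687.344482421875, -328.4044494628906), (55.072044372558594, 113.139404296875), 34.940696716308594)
postxy [ 706.217 -361.125  358.394]
```

>>> move_arm(
  rows=[
    {"ry": -0.1142,"ty": -0.3},
    {"ry": -0.1142,"ty": -0.3},
    {"ry": -0.1142,"ty": -0.3},
    {"ry": -0.1142,"ty": -0.3},
    {"ry": -0.1142,"ty": -0.3},
    {"ry": -0.1142,"ty": -0.3},
    {"ry": -0.1142,"ty": -0.3},
    {"ry": -0.1142,"ty": -0.3},
    {"ry": -0.1142,"ty": -0.3},
    {"ry": -0.1142,"ty": -0.3},
  ],
)

```text
validation failed for argument at $.ro...
```

```bash
cat >> h.py <<'E'
def rel(p):
    s=env.state(); R=Ro.from_euler('xyz',s['tcp_rot']).as_matrix()
    print('pos',s['eef_pos'].round(1),'rot',s['tcp_rot'].round(4),'tool delta cm',(R.T@(np.array(p)-s['eef_pos'])/10).round(2),'F',s['ft_force'].round(1),'open',round(s['opening'],3),'t',s['t'],'j',s['joints'].round(2))
E
python3 - <<'E'
from h import *
rel([481.3,14.5,260])
# lens disc in the side view: teal bright disc
p=cv2.imread('pics/side0.png'); S=cloud('side',np.load('side0.npy'))
r=p[100:145,285:330].astype(int)
m=((r[...,1]>r[...,2]+8)&(r[...,1]>85)).astype('u1')
n,l,st,ce=cv2.connectedComponentsWithStats(m); print(st,ce)
i=1+st[1:,4].argmax(); print('centre',ce[i]+[285,100],st[i]); 
q=S[100:145,285:330][l==i]; print(np.median(q,axis=0))
c,sv,vt=np.linalg.svd(q-q.mean(0)); print(vt[2],sv)
E
```

```text
pos [ 203.  -590.9  233.1] rot [-1.5707e+00  1.0000e-03 -1.2400e+00] tool delta cm [-48.22  -2.64  45.99] F [-0.1 -0.4  0.4] open 0.995 t 0.1 j [-1.35  0.49  1.56  0.    1.09 -0.11]
[[   0    0   45   45 1913]
 [  17   19   12   12  112]] [[21.95974909 21.84161004]
 [22.6875     24.70535714]]
centre [307.6875     124.70535714] [ 17  19  12  12 112]
[ 655.95375455 -281.65441113  287.97950958]
[ 0.5094926  -0.85913686 -0.04797033] [83.13159709 80.18227371 24.11272145]
```

>>> move_arm(
  rows=[
    {"tx": 0,"ty": -0.3,"tz": 0,"rx": 0,"ry": -0.1142,"rz": 0,"grip": 100},
    {"tx": 0,"ty": -0.3,"tz": 0,"rx": 0,"ry": -0.1142,"rz": 0,"grip": 100},
    {"tx": 0,"ty": -0.3,"tz": 0,"rx": 0,"ry": -0.1142,"rz": 0,"grip": 100},
    {"tx": 0,"ty": -0.3,"tz": 0,"rx": 0,"ry": -0.1142,"rz": 0,"grip": 100},
    {"tx": 0,"ty": -0.3,"tz": 0,"rx": 0,"ry": -0.1142,"rz": 0,"grip": 100},
    {"tx": 0,"ty": -0.3,"tz": 0,"rx": 0,"ry": -0.1142,"rz": 0,"grip": 100},
    {"tx": 0,"ty": -0.3,"tz": 0,"rx": 0,"ry": -0.1142,"rz": 0,"grip": 100},
    {"tx": 0,"ty": -0.3,"tz": 0,"rx": 0,"ry": -0.1142,"rz": 0,"grip": 100},
    {"tx": 0,"ty": -0.3,"tz": 0,"rx": 0,"ry": -0.1142,"rz": 0,"grip": 100},
    {"tx": 0,"ty": -0.3,"tz": 0,"rx": 0,"ry": -0.1142,"rz": 0,"grip": 100},
  ],
)

```text
t: 0.93
eef_pos: [203.0, -591.0, 263.4]
tcp_rot: [-1.57, 0.0, -0.092]
ft_force: [1.1, 0.5, -0.0]
opening: 0.996
```

```bash
python3 -c "
from h import *
rel([481.3,14.5,262])"
```

```text
pos [ 203.  -591.   263.4] rot [-1.5702e+00  2.0000e-04 -9.2400e-02] tool delta cm [22.13  0.18 62.86] F [ 1.1  0.5 -0. ] open 0.996 t 0.9333 j [-1.35  0.46  1.52  0.    1.16 -1.25]
```

>>> move_arm(
  rows=[
    {"tx": 1.2,"ty": 0,"tz": 3.5,"rx": 0,"ry": 0,"rz": 0,"grip": 100},
    {"tx": 1.2,"ty": 0,"tz": 3.5,"rx": 0,"ry": 0,"rz": 0,"grip": 100},
    {"tx": 1.2,"ty": 0,"tz": 3.5,"rx": 0,"ry": 0,"rz": 0,"grip": 100},
    {"tx": 1.2,"ty": 0,"tz": 3.5,"rx": 0,"ry": 0,"rz": 0,"grip": 100},
    {"tx": 1.2,"ty": 0,"tz": 3.5,"rx": 0,"ry": 0,"rz": 0,"grip": 100},
    {"tx": 1.2,"ty": 0,"tz": 3.5,"rx": 0,"ry": 0,"rz": 0,"grip": 100},
    {"tx": 1.2,"ty": 0,"tz": 3.5,"rx": 0,"ry": 0,"rz": 0,"grip": 100},
    {"tx": 1.2,"ty": 0,"tz": 3.5,"rx": 0,"ry": 0,"rz": 0,"grip": 100},
    {"tx": 1.2,"ty": 0,"tz": 3.5,"rx": 0,"ry": 0,"rz": 0,"grip": 100},
    {"tx": 1.2,"ty": 0,"tz": 3.5,"rx": 0,"ry": 0,"rz": 0,"grip": 100},
  ],
)

```text
t: 1.77
eef_pos: [356.9, -252.8, 263.6]
tcp_rot: [-1.571, 0.0, -0.098]
ft_force: [1.2, -0.6, -0.5]
opening: 1.001
```

>>> move_arm(
  rows=[
    {"tx": 1.2,"ty": 0,"tz": 3.5,"rx": 0,"ry": 0,"rz": 0,"grip": 100},
    {"tx": 1.2,"ty": 0,"tz": 3.5,"rx": 0,"ry": 0,"rz": 0,"grip": 100},
    {"tx": 1.2,"ty": 0,"tz": 3.5,"rx": 0,"ry": 0,"rz": 0,"grip": 100},
    {"tx": 1.2,"ty": 0,"tz": 3.5,"rx": 0,"ry": 0,"rz": 0,"grip": 100},
    {"tx": 1.2,"ty": 0,"tz": 3.5,"rx": 0,"ry": 0,"rz": 0,"grip": 100},
    {"tx": 1.2,"ty": 0,"tz": 3.5,"rx": 0,"ry": 0,"rz": 0,"grip": 100},
    {"tx": 1.2,"ty": 0,"tz": 3.5,"rx": 0,"ry": 0,"rz": 0,"grip": 100},
    {"tx": 0,"ty": 0,"tz": 0,"rx": 0,"ry": 0,"rz": 0,"grip": 100},
    {"tx": 0,"ty": 0,"tz": 0,"rx": 0,"ry": 0,"rz": 0,"grip": 100},
  ],
)

```text
t: 2.52
eef_pos: [464.4, -17.5, 263.3]
tcp_rot: [-1.571, 0.001, -0.094]
ft_force: [-0.1, -0.4, 1.2]
opening: 1.001
```

Run:
```python
from h import *
rel([481.3,14.5,178])
for n in ['side','top']:
    p,d=env.read_camera(n); cv2.imwrite(f'pics/{n}1.png',p)
```

```text
pos [464.4 -17.5 263.3] rot [-1.5709e+00  7.0000e-04 -9.4300e-02] tool delta cm [1.39 8.53 3.34] F [-0.1 -0.4  1.2] open 1.001 t 2.5167 j [-0.18  0.23  1.89 -0.    1.02 -0.09]
```

View pics/side1.png

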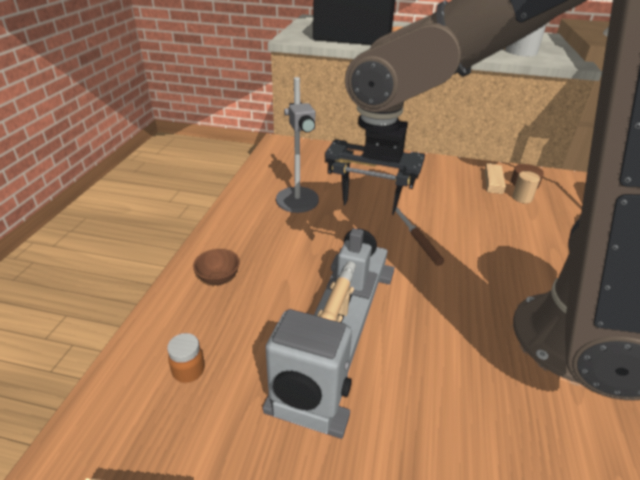

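The gripper sits at (375,180) in the side view, open across the bed and behind the tailstock post. I'll centre it over the post, lower and close.

>>> move_arm(
  rows=[
    {"tx": 0.7,"ty": 0,"tz": 1.65,"rx": 0,"ry": 0,"rz": 0,"grip": 100},
    {"tx": 0.7,"ty": 0,"tz": 1.65,"rx": 0,"ry": 0,"rz": 0,"grip": 100},
    {"tx": 0,"ty": 0,"tz": 0,"rx": 0,"ry": 0,"rz": 0,"grip": 100},
    {"tx": 0,"ty": 2,"tz": 0,"rx": 0,"ry": 0,"rz": 0,"grip": 100},
    {"tx": 0,"ty": 2,"tz": 0,"rx": 0,"ry": 0,"rz": 0,"grip": 100},
    {"tx": 0,"ty": 2,"tz": 0,"rx": 0,"ry": 0,"rz": 0,"grip": 100},
    {"tx": 0,"ty": 1.2,"tz": 0,"rx": 0,"ry": 0,"rz": 0,"grip": 100},
    {"tx": 0,"ty": 1.0,"tz": 0,"rx": 0,"ry": 0,"rz": 0,"grip": 100},
    {"tx": 0,"ty": 0,"tz": 0,"rx": 0,"ry": 0,"rz": 0,"grip": 100},
  ],
)

```text
t: 3.37
eef_pos: [480.2, 11.1, 180.1]
tcp_rot: [-1.571, 0.003, -0.1]
ft_force: [-0.2, -0.4, 0.1]
opening: 0.999
```

Run:
```python
from h import *
rel([481.3,14.5,178])
for n in ['side','top']:
    p,d=env.read_camera(n); cv2.imwrite(f'pics/{n}2.png',p)
p=cv2.imread('pics/side2.png')[150:310,280:440];cv2.imwrite('pics/side2y.png',cv2.resize(p,None,fx=3.5,fy=3.5,interpolation=2))
```

```text
pos [480.2  11.1 180.1] rot [-1.571   0.0032 -0.0998] tool delta cm [0.07 0.2  0.35] F [-0.2 -0.4  0.1] open 0.999 t 3.3667 j [-0.11  0.36  1.97 -0.    0.82 -0.01]
```

View pics/side2y.png

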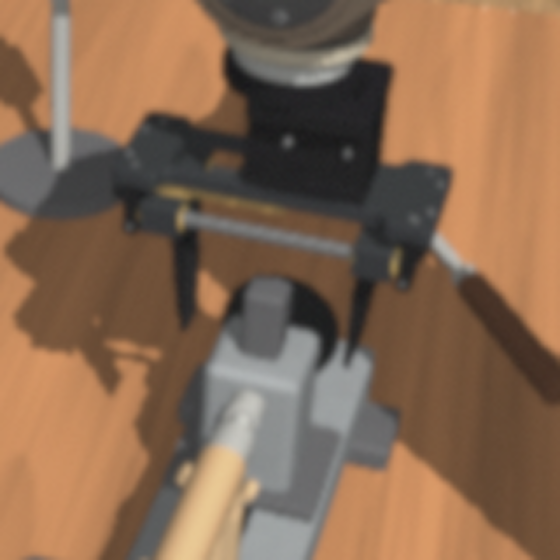

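The fingers flank the post (about (268,300) in the crop). I close now.

>>> move_arm(
  rows=[
    {"tx": 0.0,"ty": 0.1,"tz": 0.3,"rx": 0,"ry": 0,"rz": 0,"grip": 50},
    {"tx": 0,"ty": 0,"tz": 0,"rx": 0,"ry": 0,"rz": 0,"grip": 0},
    {"tx": 0,"ty": 0,"tz": 0,"rx": 0,"ry": 0,"rz": 0,"grip": 0},
    {"tx": 0,"ty": 0,"tz": 0,"rx": 0,"ry": 0,"rz": 0,"grip": 0},
    {"tx": 0,"ty": 0,"tz": 0,"rx": 0,"ry": 0,"rz": 0,"grip": 0},
    {"tx": 0,"ty": 0,"tz": 0,"rx": 0,"ry": 0,"rz": 0,"grip": 0},
    {"tx": 0,"ty": 0,"tz": 0,"rx": 0,"ry": 0,"rz": 0,"grip": 0},
    {"tx": 0,"ty": 0,"tz": 0,"rx": 0,"ry": 0,"rz": 0,"grip": 0},
    {"tx": 0,"ty": 0,"tz": 0,"rx": 0,"ry": 0,"rz": 0,"grip": 0},
    {"tx": 0,"ty": 0,"tz": 0,"rx": 0,"ry": 0,"rz": 0,"grip": 0},
  ],
)

```text
t: 4.3
eef_pos: [481.7, 15.5, 180.6]
tcp_rot: [-1.571, 0.0, -0.098]
ft_force: [0.5, -0.6, -0.2]
opening: 0.355
```

>>> move_arm(
  rows=[
    {"tx": 0,"ty": 0,"tz": 0,"rx": 0,"ry": 0,"rz": 0,"grip": 0},
    {"tx": 0,"ty": 0,"tz": 0,"rx": 0,"ry": 0,"rz": 0,"grip": 0},
    {"tx": 0,"ty": 0,"tz": 0,"rx": 0,"ry": 0,"rz": 0,"grip": 0},
    {"tx": 0,"ty": 0,"tz": 0,"rx": 0,"ry": 0,"rz": 0,"grip": 0},
    {"tx": 0,"ty": 0,"tz": 0,"rx": 0,"ry": 0,"rz": 0,"grip": 0},
  ],
)

```text
t: 4.72
eef_pos: [482.3, 15.5, 180.6]
tcp_rot: [-1.571, -0.001, -0.098]
ft_force: [5.2, -0.2, -2.8]
opening: 0.251
```

>>> move_arm(
  rows=[
    {"tx": 0.1,"ty": 0,"tz": -0.4,"rx": 0,"ry": 0,"rz": 0,"grip": 0},
    {"tx": 0,"ty": 0,"tz": -0.7,"rx": 0,"ry": 0,"rz": 0,"grip": 0},
    {"tx": 0,"ty": 0,"tz": -0.8,"rx": 0,"ry": 0,"rz": 0,"grip": 0},
    {"tx": 0,"ty": 0,"tz": -0.8,"rx": 0,"ry": 0,"rz": 0,"grip": 0},
    {"tx": 0,"ty": 0,"tz": -0.8,"rx": 0,"ry": 0,"rz": 0,"grip": 0},
    {"tx": 0,"ty": 0,"tz": -0.8,"rx": 0,"ry": 0,"rz": 0,"grip": 0},
    {"tx": 0,"ty": 0,"tz": -0.7,"rx": 0,"ry": 0,"rz": 0,"grip": 0},
    {"tx": 0,"ty": 0,"tz": -0.6,"rx": 0,"ry": 0,"rz": 0,"grip": 0},
    {"tx": 0,"ty": 0,"tz": -0.6,"rx": 0,"ry": 0,"rz": 0,"grip": 0},
    {"tx": 0,"ty": 0,"tz": 0,"rx": 0,"ry": 0,"rz": 0,"grip": 0},
  ],
)

```text
t: 5.55
eef_pos: [476.2, -47.6, 180.6]
tcp_rot: [-1.572, 0.001, -0.098]
ft_force: [-4.7, -7.4, 0.4]
opening: 0.253
```

>>> move_arm(
  rows=[
    {"tx": 0,"ty": 0,"tz": 0,"rx": 0,"ry": 0,"rz": 0,"grip": 0},
    {"tx": 0,"ty": 0,"tz": 0,"rx": 0,"ry": 0,"rz": 0,"grip": 0},
  ],
)

```text
t: 5.72
eef_pos: [476.2, -47.3, 180.6]
tcp_rot: [-1.572, 0.001, -0.098]
ft_force: [-4.7, -7.3, 1.2]
opening: 0.253
```

The tailstock now pulls the tool towards -y with 7 N, so it is past the catch. I follow it a few mm more to the stop.

>>> move_arm(
  rows=[
    {"tx": -0.05,"ty": 0,"tz": -0.2,"rx": 0,"ry": 0,"rz": 0,"grip": 0},
    {"tx": 0,"ty": 0,"tz": -0.2,"rx": 0,"ry": 0,"rz": 0,"grip": 0},
    {"tx": 0,"ty": 0,"tz": 0,"rx": 0,"ry": 0,"rz": 0,"grip": 0},
  ],
)

```text
t: 5.97
eef_pos: [475.9, -49.9, 180.6]
tcp_rot: [-1.57, -0.0, -0.098]
ft_force: [2.4, 5.3, -1.4]
opening: 0.252
```

The force has reversed to +5 N, so the tailstock is at its end stop. I release it and rise straight up.

>>> move_arm(
  rows=[
    {"tx": 0,"ty": 0,"tz": 0.1,"rx": 0,"ry": 0,"rz": 0,"grip": 0},
    {"tx": 0,"ty": 0,"tz": 0,"rx": 0,"ry": 0,"rz": 0,"grip": 100},
    {"tx": 0,"ty": 0,"tz": 0,"rx": 0,"ry": 0,"rz": 0,"grip": 100},
    {"tx": 0,"ty": 0,"tz": 0,"rx": 0,"ry": 0,"rz": 0,"grip": 100},
    {"tx": 0,"ty": 0,"tz": 0,"rx": 0,"ry": 0,"rz": 0,"grip": 100},
    {"tx": 0,"ty": 0,"tz": 0,"rx": 0,"ry": 0,"rz": 0,"grip": 100},
    {"tx": 0,"ty": -1.5,"tz": 0,"rx": 0,"ry": 0,"rz": 0,"grip": 100},
    {"tx": 0,"ty": -2.5,"tz": 0,"rx": 0,"ry": 0,"rz": 0,"grip": 100},
    {"tx": 0,"ty": -2.5,"tz": 0,"rx": 0,"ry": 0,"rz": 0,"grip": 100},
    {"tx": 0,"ty": -1.5,"tz": 0,"rx": 0,"ry": 0,"rz": 0,"grip": 100},
  ],
)

```text
t: 6.8
eef_pos: [476.2, -49.3, 262.8]
tcp_rot: [-1.571, -0.002, -0.098]
ft_force: [-0.1, -0.2, 0.4]
opening: 0.824
```

Run:
```python
from h import *
rel([493,145,270])
for n in ['side','top']:
    p,d=env.read_camera(n); cv2.imwrite(f'pics/{n}3.png',p); np.save(f'{n}3.npy',d)
S=cloud('side',np.load('side3.npy'))
for n in ['side','top']:
    C=cloud(n,np.load(n+'3.npy'));x,y,z=C[...,0],C[...,1],C[...,2]
    m=(z>189)&(z<207)&(abs(y+50)<45)&(abs(x-476)<22); P=C[m]
    if len(P): print('post',len(P),cv2.minAreaRect(P[:,:2].astype('f')))
    m=(z>139)&(z<158)&(y>85)&(y<200)&(abs(x-490)<40)
    P=C[m]; k=np.polyfit(P[:,1],P[:,0],1); print(n,'handle',m.sum(),k,np.polyval(k,145))
    # length along axis
    m=(z>134)&(z<158)&(y>30)&(y<235)&(abs(x-490)<12)
    print('y ends',np.percentile(y[m],[0.5,1,3,97,99,99.5]))
for n,a in [('side',(200,350,270,420)),('top',(225,350,120,375))]:
    p=cv2.imread(f'pics/{n}3.png')[a[0]:a[1],a[2]:a[3]];cv2.imwrite(f'pics/{n}3y.png',cv2.resize(p,None,fx=3.1,fy=3.1,interpolation=2))
```

```text
pos [476.2 -49.3 262.8] rot [-1.5711 -0.0019 -0.098 ] tool delta cm [-0.23 -0.73 19.5 ] F [-0.1 -0.2  0.4] open 0.824 t 6.8 j [-0.24  0.25  1.87 -0.    1.02 -0.14]
post 123 ((473.9425048828125, -50.782325744628906), (27.243608474731445, 22.729570388793945), 84.90601348876953)
side handle 581 [9.53830317e-02 4.78112149e+02] 491.94268872581824
y ends [ 75.65016167  76.63981118  80.64633049 207.8963139  211.34249999
 211.71498477]
top handle 640 [1.02973935e-01 4.79306545e+02] 494.2377657610475
y ends [ 75.0370762   75.23886704  78.18336667 218.61273357 229.78033604
 232.24664362]
```

View pics/side3y.png

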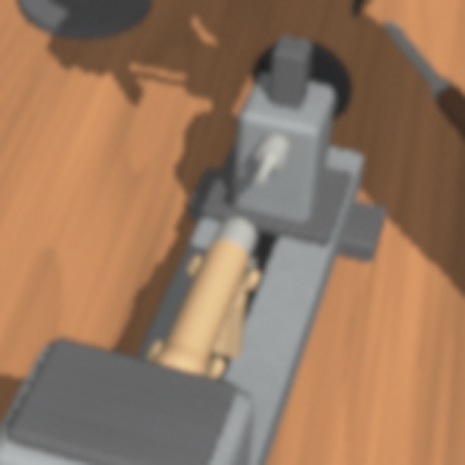

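View pics/top3y.png

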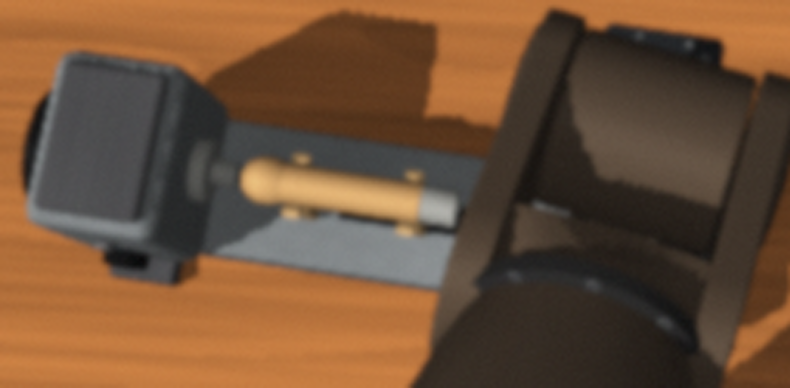

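The nose pin has left the bore (clear gap in both views). I measure the handle ends in the top view: ferrule end at about pixel (268,292), bulb end at (198,283).

Run:
```python
from h import *
for z in (135,):
  a=plane('top',268,292,z);b=plane('top',198,282.5,z);print(a,b,(a+b)/2,np.linalg.norm(a-b))
rel([492.7,144,262.8])
```

```text
[487.69181194  71.83841597 135.        ] [500.15023579 222.90441763 135.        ] [493.92102387 147.3714168  135.        ] 151.5788546672825
pos [476.6 -49.3 262.8] rot [-1.5715 -0.0042 -0.0979] tool delta cm [-0.29 -0.02 19.4 ] F [ 0.4  0.9 -0.3] open 0.907 t 6.9 j [-0.24  0.25  1.87 -0.    1.02 -0.14]
```

>>> move_arm(
  rows=[
    {"tx": -0.1,"ty": 0,"tz": 3.0,"rx": 0,"ry": 0,"rz": 0,"grip": 100},
    {"tx": -0.1,"ty": 0,"tz": 3.5,"rx": 0,"ry": 0,"rz": 0,"grip": 100},
    {"tx": 0,"ty": 0,"tz": 3.5,"rx": 0,"ry": 0,"rz": 0,"grip": 100},
    {"tx": 0,"ty": 0,"tz": 3.5,"rx": 0,"ry": 0,"rz": 0,"grip": 100},
    {"tx": 0,"ty": 0,"tz": 3.5,"rx": 0,"ry": 0,"rz": 0,"grip": 100},
    {"tx": 0,"ty": 0,"tz": 2.6,"rx": 0,"ry": 0,"rz": 0,"grip": 100},
    {"tx": 0,"ty": 0,"tz": 0,"rx": 0,"ry": 0,"rz": 0,"grip": 100},
    {"tx": 0,"ty": 2.0,"tz": 0,"rx": 0,"ry": 0,"rz": 0,"grip": 100},
    {"tx": 0,"ty": 2.0,"tz": 0,"rx": 0,"ry": 0,"rz": 0,"grip": 100},
    {"tx": 0,"ty": 0,"tz": 0,"rx": 0,"ry": 0,"rz": 0,"grip": 100},
  ],
)

```text
t: 7.73
eef_pos: [491.3, 145.6, 216.9]
tcp_rot: [-1.573, 0.006, -0.098]
ft_force: [-0.2, -0.6, -0.7]
opening: 0.997
```

Run:
```python
from h import *
rel([493.7,146.5,134])
for n in ['side']:
    p,d=env.read_camera(n); cv2.imwrite(f'pics/{n}4.png',p)
```

```text
pos [491.3 145.6 216.9] rot [-1.5725  0.0059 -0.0978] tool delta cm [0.27 8.29 0.13] F [-0.2 -0.6 -0.7] open 0.997 t 7.7333 j [ 0.16  0.35  1.85 -0.    0.95  0.26]
```

View pics/side4.png

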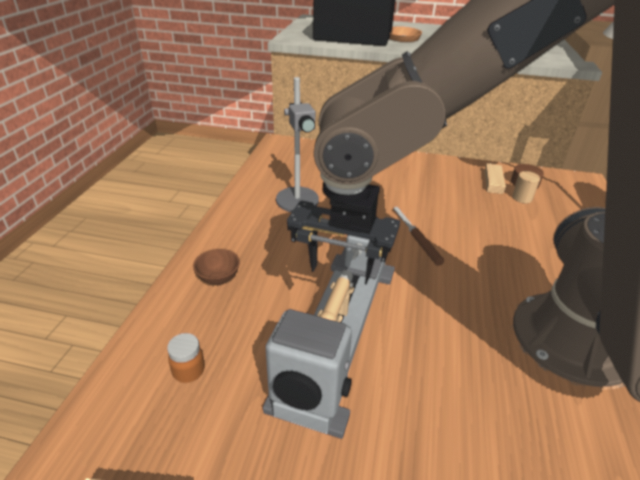

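The fingers straddle the handle (about (340,290)). I lower the remaining 82 mm and close.

>>> move_arm(
  rows=[
    {"tx": 0.2,"ty": 2.0,"tz": 0.1,"rx": 0,"ry": 0,"rz": 0,"grip": 100},
    {"tx": 0,"ty": 2.0,"tz": 0,"rx": 0,"ry": 0,"rz": 0,"grip": 100},
    {"tx": 0,"ty": 2.0,"tz": 0,"rx": 0,"ry": 0,"rz": 0,"grip": 100},
    {"tx": 0,"ty": 1.4,"tz": 0,"rx": 0,"ry": 0,"rz": 0,"grip": 100},
    {"tx": 0,"ty": 0.8,"tz": 0,"rx": 0,"ry": 0,"rz": 0,"grip": 100},
    {"tx": 0,"ty": 0,"tz": 0,"rx": 0,"ry": 0,"rz": 0,"grip": 60},
    {"tx": 0,"ty": 0,"tz": 0,"rx": 0,"ry": 0,"rz": 0,"grip": 60},
    {"tx": 0,"ty": 0,"tz": 0,"rx": 0,"ry": 0,"rz": 0,"grip": 40},
    {"tx": 0,"ty": 0,"tz": 0,"rx": 0,"ry": 0,"rz": 0,"grip": 40},
    {"tx": 0,"ty": 0,"tz": 0,"rx": 0,"ry": 0,"rz": 0,"grip": 40},
  ],
)

```text
t: 8.62
eef_pos: [495.4, 146.8, 139.4]
tcp_rot: [-1.571, -0.001, -0.098]
ft_force: [0.1, 0.6, -0.5]
opening: 0.709
```

>>> move_arm(
  rows=[
    {"tx": 0,"ty": 0,"tz": 0,"rx": 0,"ry": 0,"rz": 0,"grip": 40},
    {"tx": 0,"ty": 0,"tz": 0,"rx": 0,"ry": 0,"rz": 0,"grip": 40},
    {"tx": 0,"ty": 0,"tz": 0,"rx": 0,"ry": 0,"rz": 0,"grip": 0},
    {"tx": 0,"ty": 0,"tz": 0,"rx": 0,"ry": 0,"rz": 0,"grip": 0},
    {"tx": 0,"ty": 0,"tz": 0,"rx": 0,"ry": 0,"rz": 0,"grip": 0},
    {"tx": 0,"ty": 0,"tz": 0,"rx": 0,"ry": 0,"rz": 0,"grip": 0},
    {"tx": 0,"ty": 0,"tz": 0,"rx": 0,"ry": 0,"rz": 0,"grip": 0},
    {"tx": 0,"ty": 0,"tz": 0,"rx": 0,"ry": 0,"rz": 0,"grip": 0},
  ],
)

```text
t: 9.28
eef_pos: [495.1, 146.8, 138.6]
tcp_rot: [-1.571, 0.0, -0.098]
ft_force: [-0.4, -0.3, -0.4]
opening: 0.284
```

Run:
```python
from h import *
rel([493.7,146.5,134])
```

```text
pos [495.1 146.8 138.6] rot [-1.5709  0.     -0.098 ] tool delta cm [-0.14  0.46 -0.05] F [-0.4 -0.3 -0.4] open 0.284 t 9.2833 j [ 0.16  0.46  1.93 -0.    0.75  0.26]
```

>>> move_arm(
  rows=[
    {"tx": 0,"ty": 0,"tz": 0,"rx": 0,"ry": 0,"rz": 0,"grip": 0},
    {"tx": 0,"ty": 0,"tz": 0,"rx": 0,"ry": 0,"rz": 0,"grip": 0},
    {"tx": 0,"ty": 0,"tz": 0,"rx": 0,"ry": 0,"rz": 0,"grip": 0},
  ],
)

```text
t: 9.53
eef_pos: [495.1, 146.8, 138.6]
tcp_rot: [-1.571, 0.0, -0.098]
ft_force: [0.4, -0.3, -0.7]
opening: 0.286
```

The opening is steady at 0.286 (27 mm), so the handle is gripped. I lift it straight up.

>>> move_arm(
  rows=[
    {"tx": 0,"ty": -0.5,"tz": 0,"rx": 0,"ry": 0,"rz": 0,"grip": 0},
    {"tx": 0,"ty": -1.0,"tz": 0,"rx": 0,"ry": 0,"rz": 0,"grip": 0},
    {"tx": 0,"ty": -1.5,"tz": 0,"rx": 0,"ry": 0,"rz": 0,"grip": 0},
    {"tx": 0,"ty": -2,"tz": 0,"rx": 0,"ry": 0,"rz": 0,"grip": 0},
    {"tx": 0,"ty": -2,"tz": 0,"rx": 0,"ry": 0,"rz": 0,"grip": 0},
    {"tx": 0,"ty": -2,"tz": 0,"rx": 0,"ry": 0,"rz": 0,"grip": 0},
    {"tx": 0,"ty": -2,"tz": 0,"rx": 0,"ry": 0,"rz": 0,"grip": 0},
    {"tx": 0,"ty": -2,"tz": 0,"rx": 0,"ry": 0,"rz": 0,"grip": 0},
    {"tx": 0,"ty": -2,"tz": 0,"rx": 0,"ry": 0,"rz": 0,"grip": 0},
    {"tx": 0,"ty": 0,"tz": 0,"rx": 0,"ry": 0,"rz": 0,"grip": 0},
  ],
)

```text
t: 10.37
eef_pos: [496.0, 147.0, 293.0]
tcp_rot: [-1.569, -0.006, -0.098]
ft_force: [-0.4, -0.5, -1.0]
opening: 0.287
```

Run:
```python
from h import *
L=np.array([656,-280,285.]);d=np.array([-.511,.86,0]);d/=np.linalg.norm(d)
print(L+175*d, 'yaw',np.arctan2(-d[0],d[1]))
rel(L+175*d)
for n in ['side','top']:
    p,dd=env.read_camera(n); cv2.imwrite(f'pics/{n}5.png',p);np.save(f'{n}5.npy',dd)
p=cv2.imread('pics/side5.png')[50:400,200:450];cv2.imwrite('pics/side5y.png',cv2.resize(p,None,fx=1.7,fy=1.7))
```

```text
[ 566.60722029 -129.55422593  285.        ] yaw 0.5361335673161922
pos [496. 147. 293.] rot [-1.5693 -0.0061 -0.0979] tool delta cm [  9.72   0.82 -26.84] F [-0.4 -0.5 -1. ] open 0.287 t 10.3667 j [ 0.16  0.27  1.74 -0.    1.12  0.26]
```

View pics/side5y.png

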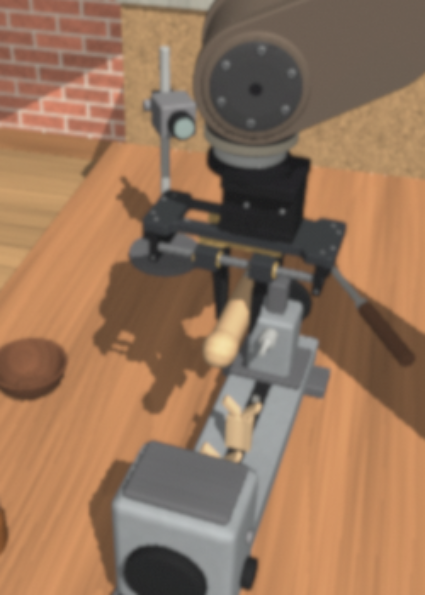

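View pics/top5.png

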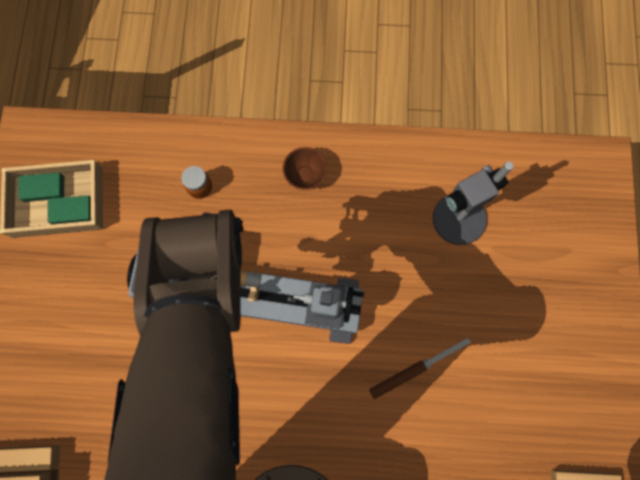

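The handle is up, level and clear of the rests (bulb at (225,345) in the crop). I turn it to the lens heading, then carry it towards the camera and stop about 40 mm short.

>>> move_arm(
  rows=[
    {"tx": 0,"ty": 0,"tz": 0,"rx": 0,"ry": -0.06,"rz": 0,"grip": 0},
    {"tx": 0,"ty": 0,"tz": 0,"rx": 0,"ry": -0.08,"rz": 0,"grip": 0},
    {"tx": 0,"ty": 0,"tz": 0,"rx": 0,"ry": -0.08,"rz": 0,"grip": 0},
    {"tx": 0,"ty": 0,"tz": 0,"rx": 0,"ry": -0.08,"rz": 0,"grip": 0},
    {"tx": 0,"ty": 0,"tz": 0,"rx": 0,"ry": -0.08,"rz": 0,"grip": 0},
    {"tx": 0,"ty": 0,"tz": 0,"rx": 0,"ry": -0.08,"rz": 0,"grip": 0},
    {"tx": 0,"ty": 0,"tz": 0,"rx": 0,"ry": -0.08,"rz": 0,"grip": 0},
    {"tx": 0,"ty": 0,"tz": 0,"rx": 0,"ry": -0.06,"rz": 0,"grip": 0},
    {"tx": 0,"ty": 0,"tz": 0,"rx": 0,"ry": -0.034,"rz": 0,"grip": 0},
  ],
)

```text
t: 11.22
eef_pos: [494.6, 146.7, 287.4]
tcp_rot: [-1.57, 0.002, 0.539]
ft_force: [-0.0, -0.3, -1.2]
opening: 0.29
```

>>> move_arm(
  rows=[
    {"tx": -0.4,"ty": 0,"tz": -1.2,"rx": 0,"ry": 0,"rz": 0,"grip": 0},
    {"tx": -0.8,"ty": 0,"tz": -2.4,"rx": 0,"ry": 0,"rz": 0,"grip": 0},
    {"tx": -0.8,"ty": 0,"tz": -2.5,"rx": 0,"ry": 0,"rz": 0,"grip": 0},
    {"tx": -0.9,"ty": 0,"tz": -2.5,"rx": 0,"ry": 0,"rz": 0,"grip": 0},
    {"tx": -0.9,"ty": 0,"tz": -2.5,"rx": 0,"ry": 0,"rz": 0,"grip": 0},
    {"tx": -0.9,"ty": 0,"tz": -2.5,"rx": 0,"ry": 0,"rz": 0,"grip": 0},
    {"tx": -0.9,"ty": 0,"tz": -2.5,"rx": 0,"ry": 0,"rz": 0,"grip": 0},
    {"tx": -0.9,"ty": 0,"tz": -2.5,"rx": 0,"ry": 0,"rz": 0,"grip": 0},
    {"tx": -0.9,"ty": 0,"tz": -2.5,"rx": 0,"ry": 0,"rz": 0,"grip": 0},
    {"tx": -0.6,"ty": 0,"tz": -1.5,"rx": 0,"ry": 0,"rz": 0,"grip": 0},
  ],
)

```text
t: 12.05
eef_pos: [541.6, -91.3, 287.7]
tcp_rot: [-1.57, 0.001, 0.533]
ft_force: [-0.4, -0.6, -0.8]
opening: 0.282
```

>>> move_arm(
  rows=[
    {"tx": 0,"ty": 0,"tz": -0.5,"rx": 0,"ry": 0,"rz": 0,"grip": 0},
    {"tx": 0,"ty": 0,"tz": 0,"rx": 0,"ry": 0,"rz": 0,"grip": 0},
    {"tx": 0,"ty": 0,"tz": 0,"rx": 0,"ry": 0,"rz": 0,"grip": 0},
  ],
)

```text
t: 12.3
eef_pos: [544.0, -92.5, 288.1]
tcp_rot: [-1.57, 0.001, 0.535]
ft_force: [-0.5, -0.8, -1.7]
opening: 0.287
```

Run:
```python
from h import *
rel([566.6,-129.6,289])
for n in ['side','top']:
    p,dd=env.read_camera(n); cv2.imwrite(f'pics/{n}6.png',p);np.save(f'{n}6.npy',dd)
p=cv2.imread('pics/side6.png')[60:260,240:440];cv2.imwrite('pics/side6y.png',cv2.resize(p,None,fx=2.9,fy=2.9,interpolation=2))
p=cv2.imread('pics/top6.png')[120:300,320:540];cv2.imwrite('pics/top6y.png',cv2.resize(p,None,fx=3,fy=3,interpolation=2))
```

```text
pos [544.  -92.5 288.1] rot [-1.57e+00  7.00e-04  5.35e-01] tool delta cm [ 0.05 -0.09 -4.34] F [-0.5 -0.8 -1.7] open 0.287 t 12.3 j [-0.29  0.33  1.67  0.    1.14 -0.82]
```

View pics/side6y.png

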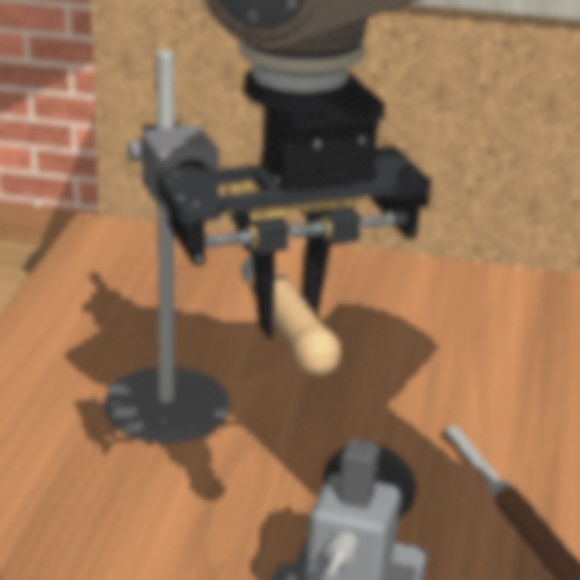

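View pics/top6y.png

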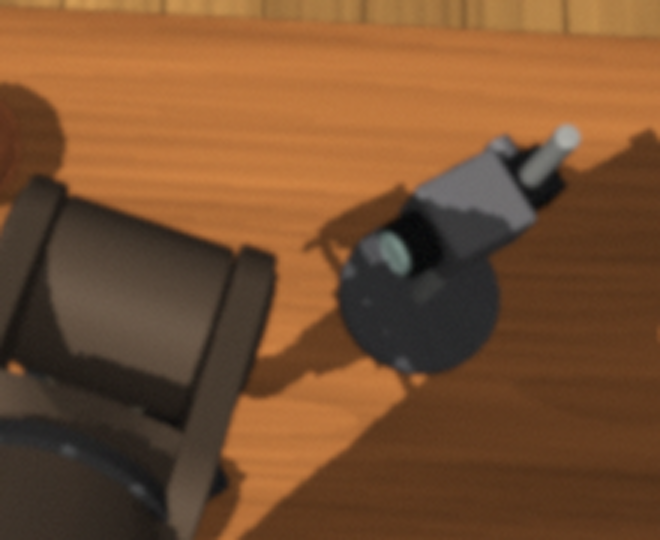

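Top crop: the lens glass centre is at full-image pixel (451.7,204.3). Side crop: the handle bulb is at (350.3,181.4). I triangulate the lens across the two views.

Run:
```python
from h import *
def ray(n,u,v):
    f,cx,cy,e,R=cal(n); r=R@np.array([(u-cx)/f,-(v-cy)/f,-1]); return e,r/np.linalg.norm(r)
e1,r1=ray('side',307.7,124.7);e2,r2=ray('top',451.7,204.3)
A=np.stack([r1,-r2],1);t=np.linalg.lstsq(A,e2-e1,rcond=None)[0]
a=e1+t[0]*r1;b=e2+t[1]*r2;print('lens',a,b)
for z in (310,):
    for p,q in [((417,195),(500,153)),((463,263),(535,215))]:
        P,Q=[plane('top',320+w[0]/3,120+w[1]/3,z) for w in (p,q)]
        D=P-Q;print('box edge',P,Q,np.degrees(np.arctan2(D[1],D[0])))
s=env.state();d=np.array([-.511,.86,0])
T=s['eef_pos']-[0,0,4]
print('expected bulb px',proj('side',T+65*d))
C=cloud('side',np.load('side6.npy'));x,y,z=C[...,0],C[...,1],C[...,2]
p=cv2.imread('pics/side6.png').astype(int)
m=(z>250)&(z<320)&(abs(x-T[0])<90)&(abs(y-T[1])<90)&(p[...,2]>p[...,0]+40)
P=C[m];print(m.sum(),P.mean(0));q=P-P.mean(0);print(np.linalg.svd(q)[2][0]);o=(P-T)@d;print(np.percentile(o,[1,99]))
for lo in (-60,-20,20,50):
    g=P[(o>lo)&(o<lo+30)]
    if len(g):print(lo,len(g),np.median(g,axis=0),g[:,2].max())
```

```text
lens [ 657.01538656 -283.47429101  286.90341787] [ 656.10300519 -283.57931819  286.6438378 ]
box edge [ 687.72163749 -291.89614527  310.        ] [ 718.57159276 -344.63714012  310.        ] 120.32477960507703
box edge [ 644.48725881 -320.62211146  310.        ] [ 678.4132325  -366.18849377  310.        ] 126.66914133407936
expected bulb px (np.float64(348.4089640229529), np.float64(182.40033787996907))
504 [526.06714301 -59.36670544 293.39807489]
[-0.4879393   0.87027473 -0.06735826]
[-64.56460748  79.19104729]
-60 15 [ 572.76266944 -126.7301101   286.30053935] 297.8700320792324
-20 87 [544.52811567 -95.52423984 298.10612468] 319.9901965466725
20 110 [530.10837318 -60.94819609 295.6762964 ] 299.9199945616436
50 225 [509.89618286 -30.26613446 291.7820254 ] 301.1788085706837
```

The lens is at (656.5, -283.5, 286.8). I make the final approach: 4.7 cm along the axis, with small corrections.

>>> move_arm(
  rows=[
    {"tx": -0.1,"ty": -0.1,"tz": -0.7,"rx": 0,"ry": -0.01,"rz": 0,"grip": 0},
    {"tx": -0.1,"ty": -0.1,"tz": -1.0,"rx": 0,"ry": 0,"rz": 0,"grip": 0},
    {"tx": -0.1,"ty": 0,"tz": -1.0,"rx": 0,"ry": 0,"rz": 0,"grip": 0},
    {"tx": 0,"ty": 0,"tz": -1.0,"rx": 0,"ry": 0,"rz": 0,"grip": 0},
    {"tx": 0,"ty": 0,"tz": -0.7,"rx": 0,"ry": 0,"rz": 0,"grip": 0},
    {"tx": 0,"ty": 0,"tz": -0.3,"rx": 0,"ry": 0,"rz": 0,"grip": 0},
    {"tx": 0,"ty": 0,"tz": 0,"rx": 0,"ry": 0,"rz": 0,"grip": 0},
    {"tx": 0,"ty": 0,"tz": 0,"rx": 0,"ry": 0,"rz": 0,"grip": 0},
    {"tx": 0,"ty": 0,"tz": 0,"rx": 0,"ry": 0,"rz": 0,"grip": 0},
    {"tx": 0,"ty": 0,"tz": 0,"rx": 0,"ry": 0,"rz": 0,"grip": 0},
  ],
)

```text
t: 13.23
eef_pos: [566.0, -134.1, 290.7]
tcp_rot: [-1.571, -0.0, 0.546]
ft_force: [-0.3, -0.1, -1.2]
opening: 0.29
```

Run:
```python
from h import *
rel([565.5,-134,290])
for n in ['side','top']:
    p,dd=env.read_camera(n); cv2.imwrite(f'pics/{n}7.png',p);np.save(f'{n}7.npy',dd)
L=np.array([656.5,-283.5,286.8]);a=np.radians(121.5);d=np.array([np.cos(a),np.sin(a),0]);w=np.array([-d[1],d[0],0])
p=cv2.imread('pics/side7.png').astype(int);C=cloud('side',np.load('side7.npy'));z=C[...,2]
q=C-L;o=q@d;l=q@w
m=(o>60)&(o<290)&(abs(l)<40)&(abs(z-286)<25)&(p[...,2]>p[...,0]+40)
print('wood along d',np.percentile(o[m],[1,50,99]))
for lo in range(80,270,20):
    g=m&(o>=lo)&(o<lo+20)
    if g.sum()>5: print(lo,g.sum(),'lat',np.percentile(l[g],[5,50,95]).round(1),'z',np.percentile(z[g],[5,50,95]).round(1))
P=cloud('side',np.load('side7.npy'));x,y=P[...,0],P[...,1]
g=(z>189)&(z<207)&(abs(y+50)<45)&(abs(x-476)<22);print('tail post',cv2.minAreaRect(P[g][:,:2].astype('f')))
p=cv2.imread('pics/side7.png')[60:260,240:440];cv2.imwrite('pics/side7y.png',cv2.resize(p,None,fx=2.9,fy=2.9,interpolation=2))
```

```text
pos [ 566.  -134.1  290.7] rot [-1.5708 -0.      0.5463] tool delta cm [-0.04  0.07  0.03] F [-0.3 -0.1 -1.2] open 0.29 t 13.2333 j [-0.35  0.38  1.59 -0.    1.17 -0.89]
wood along d [117.5934673  217.76165236 253.88799191]
100 6 lat [-12.4 -11.8 -11.2] z [284.  286.4 290.4]
120 10 lat [-12.8 -11.8   9.4] z [282.3 288.1 298.7]
140 16 lat [-0.1  4.4  9.9] z [298.6 300.7 301.6]
160 55 lat [-21.   -2.5  14.8] z [275.6 299.3 304.2]
180 86 lat [-14.6  -5.1  21.2] z [279.8 298.3 305.3]
200 70 lat [-13.3  -7.    8.2] z [287.  298.6 302.7]
220 65 lat [-14.8  -7.4   7.3] z [286.2 300.  304. ]
240 158 lat [-13.8  -2.5  10.9] z [279.  292.5 302. ]
tail post ((473.98126220703125, -50.511329650878906), (27.59650993347168, 23.284332275390625), 83.56512451171875)
```

View pics/side7y.png

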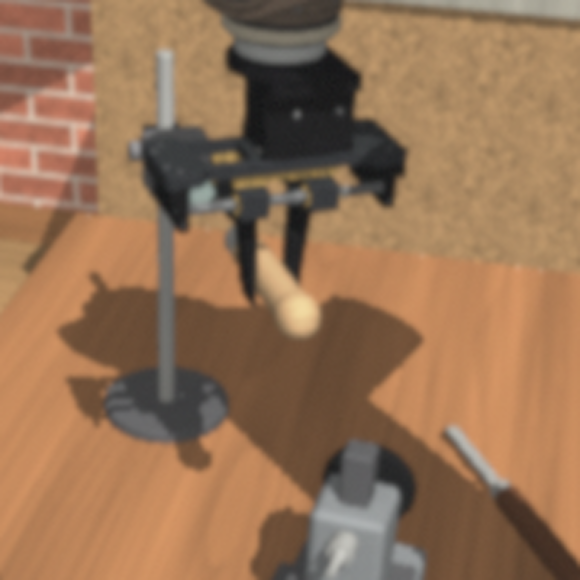

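View pics/top7.png

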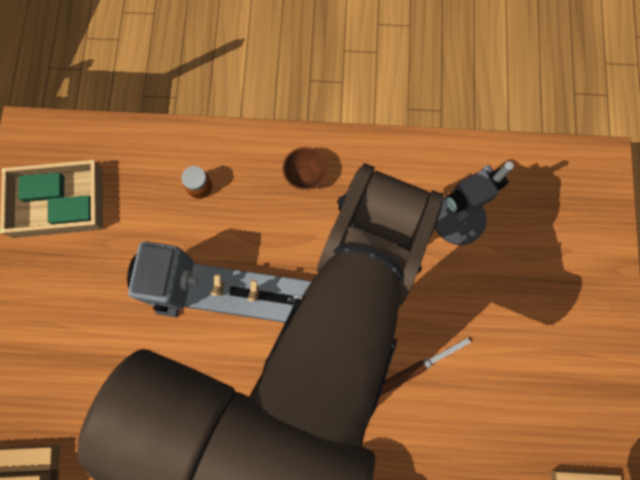

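The handle spans about 104 to 254 mm along the lens axis, sits within a few mm of it sideways and in height, and nothing else has moved. Handing in.

```bash
python3 -c "
from h import *
print(abs(env.state()['qvel']).max()); print(env.job_done())"
```

```text
0.0017368779039377501
the job is handed in; nothing more can be done
None
```

I backed the tailstock off into its catch, lifted the handle out of its rests, and held its bored end up to the lens. The job was handed in at about 13.3 s with the arm still. No verdict was reported.

**Tailstock:** It was pulled about 66 mm. The force went from a 7 N spring pull to a 5 N push at the stop, and the last side view still shows the post at the far end.

**Handle:**
- **Position:** By camera depth, the bulb end is about 254 mm before the glass. The ferrule was hidden from both cameras at the end, so I infer the bore at about 104 mm from the 150 mm length. The handle is off the lens axis by roughly 3 mm sideways and 1 mm in height.
- **Heading:** It matches the lens axis to within about 0.05 rad. My estimates of that axis ranged from 118 to 127 degrees and I used 121.5; the worst case is still inside the 0.22 rad limit.
- **Grip:** The opening was steady at 0.29, which reads as 27 mm on the 28 mm handle. I gripped about 4 mm above the axis and allowed for that.

**Left alone:** The bowl, jar, gouge and camera stand look unmoved in the last pictures. I checked those by eye, not by measurement, and part of the gouge was hidden behind the arm in the last top view.

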